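Draw a roller from a pedal-lift dispenser and ease its lid shut

ROBOT

A 6-joint arm with a two-finger parallel gripper is mounted at the origin on a cart in front of the work surface, level with it; the furniture and walls round the work are solid. World frame = base frame: x ahead of the robot, y to its left, z up, the work surface at z = 0. Lengths are in m, angles in rad, forces in N, time in s.
With the tool pointing down it reaches from about 0.325 to 0.9 m from the base axis. Payload 6.1 kg.
Tool frame: the origin (TCP) lies at the very end of the fingers, on their centre line; the grasp point (between the pads) lies 19 mm behind it; z points along the fingers, y is the line along which they close (so a half turn about z gives the same grasp; the last joint's range is limited). The gripper opens to 85 mm and grips with 20 to 120 N. Pads are 22 mm wide; open, the fingers measure 114 mm over their backs; the gripper's body (76 mm by 85 mm) begins 54 mm behind the grasp point. The pads swing forward as they close: fully open they stand 13 mm farther back than shut.
Start: joints at [-1.337, 0.22, 1.526, -0, 1.395, -0.126], TCP at [0.22, -0.585, 0.231] pointing down, gripper open.
Joint ranges: [-2.98, 2.98], [-0.91, 2.08], [0.09, 2.57], [-1.24, 4.39], [0.2, 2.65], [-2.68, 2.68]. Speed limits (rad/s): [2.57, 2.57, 3.01, 3.14, 3.14, 3.14].

INTERFACE

Orientations are given as a unit quaternion [w, x, y, z].
In Python, from station import * gives the robot as it stands.
- The arm moves only by the tool jog_arm, never from a script. Its argument "motion" is a list of rows, each a list of 2 entries, a list of its own where there are three numbers: the shift along the tool's x, y, z in mm, then the turn, a rotation vector about the tool's x, y, z in rad. A call has 1 to 20 rows; each row shifts and turns the commanded pose from where the row before left it, along the tool's axes as they then stand; what a row does not reach is not made up. A row lasts 1/10 s, in which the tool goes at most 50 mm and 8.59 degrees, less where a joint would pass 70% of its speed; a pose out of reach is approached as far as the arm can. A call is refused whole if a number of a shift passes 50 or a number of a turn 0.15, either way. A call with a gripper value outside its range is refused whole. "jaw" is the gripper command: -1 is shut, 1 is fully open, values between are in proportion, set as the call begins (left out, the last holds). The fingers move at their own pace and stop on an object; "grip_force" is the grip in N (left out, the last holds). Time passes only in rows, so rows that do not move let the fingers close. It gives the time, the measured TCP pose, the force, the opening and the grip force at its end, in the units of the state.
- observe(): the state, without advancing time (a new reading comes with each control period).
- snapshot(name): name is "side" or "top" or "wrist"; returns the picture (420x560x3 uint8, blue, green, red); there is no depth.
- get_calibration(name): a dict with "vertical_fov" (degrees; the focal length in pixels is half the picture's height over the tangent of half this angle, whatever the lens; pixels are square), "cx", "cy" (the principal point, pixels), "k1" (the pictures are not rectified: a ray, as slopes to the right and down, at radius r is drawn at 1 + k1 r^2 times it, then the intrinsics apply), "rvec" (rotation vector, rad) and "tvec" (3), from world to camera coordinates, as OpenCV has them. Camera axes: x right, y down, z forward; pixel columns grow to the right and rows downward; lengths in m; the calibration is good to about 2 mm. A picture is of the moment at which its call begins: read the wrist's pose just before it. get_calibration takes no time and is no camera call; for the wrist camera it gives the pose at the moment of the call.
- hand_in(): hands the job in; it is judged then, once.
The state is a dict: "t": time; "q": joint angles; "qd": joint speeds; "joint_torque": joint torques, N m; "position": TCP position; "tool_rot": TCP orientation; "contact_force": force on the tool from outside, world axes, zero at the start; "ft_torque": the same for the moment, N m; "opening": opening from 0.0 (shut) to 1.0 (fully open); "grip_force": force on a finger pad.
Only numpy, scipy, OpenCV 4.12 (cv2) and the standard library are available. Lean on these libraries where they do the work, as an engineer would, in place of code of your own. Each camera call takes 0.05 s, during which the arm holds its last target. There are 200 camera calls.

TASK

Get the steel roller out of the dispenser: press its pedal all the way down so that the lid rises, then a little harder on the stop until the roller is let go and rolls into the trough, without forcing the pedal. Then ease the pedal slowly back up under your fingers so that the lid closes softly instead of slamming, and leave the roller lying in the trough. Work the lid only by the pedal, do not touch the roller, and leave the other things where they are.

Things in the scene. Friction and masses are not known exactly. Their poses are not given: they have to be found in the camera images.
- dispenser: pedal-lift roller dispenser: grey box on a steel base plate 325 x 150 mm, fixed. Origin on the bench under the box's front opening; -x = the way rollers come out, z up. Box at x 0 to 140, y -8 to 52 mm, 129 mm high, clear window on top; open trough at x -112 to 0, same y, walls 51 mm high; the pedal lies outside both, on the -y side. Nothing overhangs the tread.
- tread_rest (a point): fixed point of the dispenser (x -135, y -45, z 101 mm): nominal middle of the tread's top with the pedal up. The tread is a level black rubber plate 52 (x) x 46 (y) x 8 mm on the pedal's free end. Its height is screw-adjusted: the true top is up to 8 mm above or below this point, not measured, and must be felt. On the pedal stop it yields on a stiff trip spring: see pedal.
- pedal (a joint): angle of the lever, pivot 255 mm behind the tread: 0 up at rest, 0.16 down on its stop; the tread sinks about 41 mm, nearly straight. Return spring: 4 N on the tread at the top, 7 N before the stop. On the stop the tread sinks 3.6 mm more: gives from 12 N, lets the roller go at 13 to 16 N (2 to 2.7 mm), solid at 17 N. Over 25 N damages it. Let go, it springs up and the lid slams.
- lid (a joint): angle of the sheet-steel lid (49 wide, 68 mm long), hinged at its top edge over the box's front opening: 0 shut, 1.2 fully raised. Rod-linked: lid angle = 7.5 x pedal angle. It slams if it falls faster than 2.5 rad/s (tread rising at 85 mm/s). It swings out to 80 mm in front of the box and clears the rolling roller.
- roller_middle (a point): middle of the steel roller, 26 mm diameter, 44 mm long, axis along dispenser y. At the start it lies in the box on a 15 degree chute (dispenser x 45, z 76 mm) behind a retaining pin; once let go it rolls into the trough in about a second.
- trough (a point): fixed point of the dispenser (x -94, y 22, z 38 mm): where the roller's middle lies once it has rolled right down against the trough's end stop.
- wood_block_2: small hardwood packing block, 40 x 55 x 18 mm; bystander, loose. Origin at the middle of its underside.
- wood_block: larger hardwood packing block, 48 x 68 x 22 mm; bystander, loose. Origin at the middle of its underside.
- extension_1: short steel socket extension bar lying down, 18 x 64 x 16 mm; bystander, loose. Origin at the middle of its underside.
- drill_chuck: keyless drill chuck standing up, 40 mm across, 50 mm high; bystander, loose. Origin at the middle of its underside.
- marker_0: marker pen lying down, 133 mm long; bystander, loose. Origin at the middle of its underside.
- roller: the same roller as a body, for its speed; its origin is its middle.

How it is judged:
On the way, in this order (a step that is already met when the one before it is completed fails the run):
1. the pedal is pressed right down and the lid fully raised (value of joint lid above 1.1 rad), for 0.05 s.
2. the roller has rolled into the trough while the lid is still fully raised (value of joint lid above 1.1 rad and distance between roller_middle and trough below 0.012 m), for 0.2 s.
3. the lid is shut again and the pedal up, the roller in the trough (value of joint lid below 0.06 rad and value of joint pedal below 0.01 rad and distance between roller_middle and trough below 0.012 m), for 0.2 s.
At the end, for the whole second after the job is handed in: The lid is shut (within 0.06 rad) and the pedal up (within 0.01 rad), and the roller lies still in the trough, its middle within 12 mm of the trough point (all of step 3 and linear speed of roller below 0.02 m/s); the robot touches nothing.
It fails at once if the pedal is forced: pressed with more than 25 N (contact force between pedal and anything else above 25 N).
It fails at once if the lid slams: it falls faster than 2.5 rad/s (velocity of joint lid below -2.5 rad/s).
It fails at once if the lid or the roller is touched by the robot (contact force between any of lid, roller and the arm above 0.5 N or contact force between any of lid, roller and the fingers above 0.5 N).
It fails at once if a bystander is moved by more than 15 mm (distance of any of wood_block_2, wood_block, extension_1, drill_chuck, marker_0 from where it was at the start of the episode above 0.015 m).
It also fails if it takes over 48 s, if anything falls off the work surface, if the arm or the gripper's body presses on something with over 40 N, if the wrist force passes 120 N, or if a joint passes its speed limit or range.

## Working session

There is one attempt and no reset: what is moved stays moved. The work goes in short steps, Python scripts to look and compute and a tool call to move; the robot and the scene stay as the last step left them, time stands still between calls to the robot, and variables do not carry over. Pictures are saved under pics/ and viewed, at most 10 in all, crops included, and the job is handed in when it is done.

Besides the shell and the picture viewer there is one more tool, called after "Request:" as name(argument=value, ...) on one line, values as JSON. jog_arm: Moves the arm, as the interface text tells. Its arguments: {"type":"object","properties":{"motion":{"type":"array"},"jaw":{"type":"number"},"grip_force":{"type":"number"}},"required":["motion"]}

```bash
mkdir -p pics
cat > h.py <<'E'
from station import *
import numpy as np, cv2
def cal(n):
    c=get_calibration(n); f=210/np.tan(np.radians(c["vertical_fov"])/2)
    R=cv2.Rodrigues(np.array(c["rvec"],float))[0]; return c,f,R,np.array(c["tvec"],float)
def proj(n,P):
    c,f,R,t=cal(n); p=np.atleast_2d(P)@R.T+t; s=p[:,:2]/p[:,2:]
    s=s*(1+c["k1"]*(s**2).sum(1,keepdims=True)); return s*f+[c["cx"],c["cy"]]
def ray(n,uv):
    c,f,R,t=cal(n); d=(np.array(uv,float)-[c["cx"],c["cy"]])/f; s=d.copy()
    for _ in range(30): s=d/(1+c["k1"]*(s@s))
    return -R.T@t, R.T@np.array([s[0],s[1],1])
def at_z(n,uv,z):
    o,d=ray(n,uv); return o+d*(z-o[2])/d[2]
E
python3 - <<'E'
from h import *
for n in("top","side"): cv2.imwrite(f"pics/{n}0.png",cv2.resize(snapshot(n),(784,588)))
s=observe();print(s["t"],s["position"],s["tool_rot"],s["contact_force"],s["opening"])
E
```

```text
0.1 [ 0.21991018 -0.58446645  0.23032603] [-8.59852429e-04  9.83862467e-01  1.78924299e-01 -4.82540430e-05] [ 0.19083457  0.3257488  -0.11341109] 0.9999447829988393
```

View pics/top0.png

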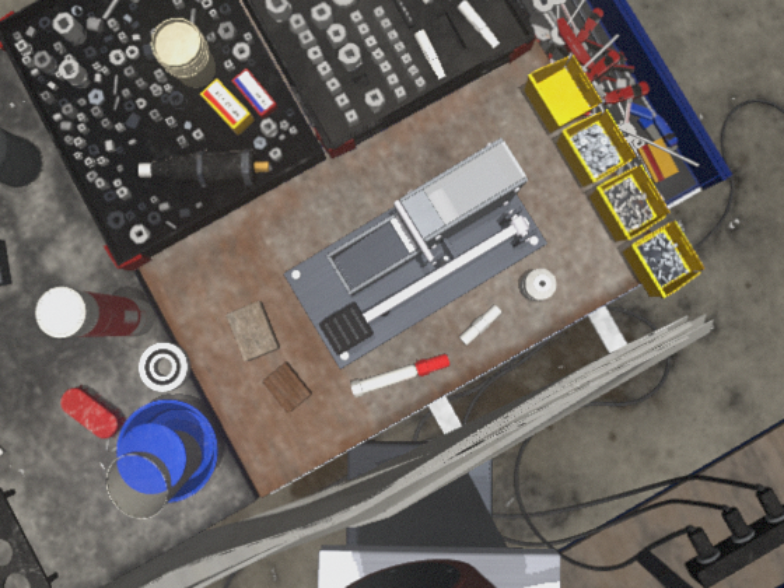

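View pics/side0.png

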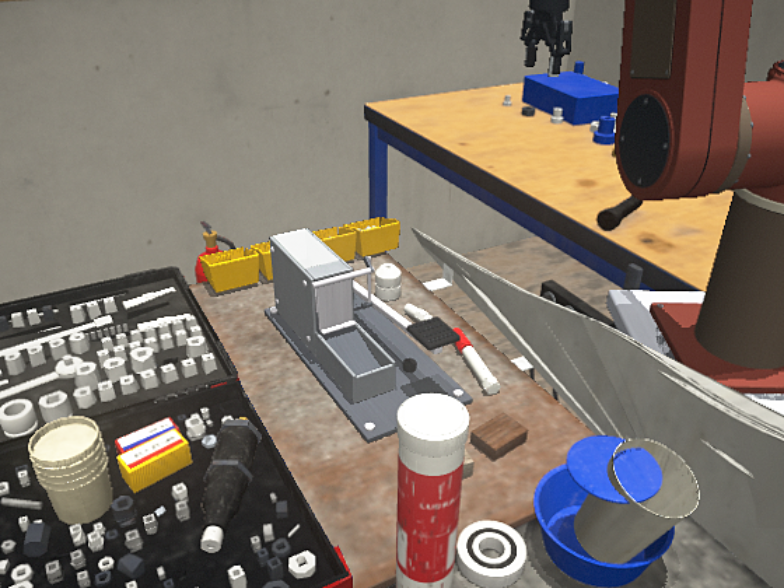

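The top view shows the dispenser with its tread at about (346,327), the white lever running up-right to (520,225), and the plate corners at (284,272), (345,367) and (549,243). The side view shows the tread at (433,332). A thin grey sheet stands between the robot and the bench.

Run:
```python
from h import *
k=1.4
A,B,C=[at_z("top",np.array(p)/k,0.006) for p in((284,272),(345,367),(549,243))]
print("plate",A,B,C,np.linalg.norm(A-B),np.linalg.norm(C-B))
# triangulate tread centre
o1,d1=ray("top",np.array([346,327])/k);o2,d2=ray("side",np.array([433,332])/k)
s=np.linalg.lstsq(np.c_[d1,-d2],o2-o1,rcond=None)[0];p,q=o1+s[0]*d1,o2+s[1]*d2
print("tread tri",p,q)
T=at_z("top",np.array([346,327])/k,.101);print("tread top",T)
u=(C-B)[:2];u/=np.linalg.norm(u);th=np.arctan2(u[1],u[0]);print("yaw",th)
r=cv2.imread
for n,(x,y,w,h) in {"top":(200,130,380,300),"side":(250,210,250,240)}.items():
    im=cv2.imread(f"pics/{n}0.png")
    cv2.imwrite(f"pics/{n}crop.png",cv2.resize(im[y:y+h,x:x+w],None,fx=2,fy=2))
R=np.array([[np.cos(th),-np.sin(th)],[np.sin(th),np.cos(th)]])
o=T[:2]-R@[-.135,-.045];print("origin",o)
for nm,P in dict(rest=(-.135,-.045,.101),b0=(0,-.008,.129),b1=(.14,-.008,.129),b2=(.14,.052,.129),b3=(0,.052,.129),t0=(-.112,-.008,.051),t1=(-.112,.052,.051)).items():
    W=np.r_[R@P[:2]+o,P[2]];print(nm,W.round(3),(proj("top",W)*k).round(),(proj("side",W)*k).round())
for nm,uv in dict(marker0=(352,388),marker1=(448,362)).items(): print(nm,at_z("top",np.array(uv)/k,.01))
# sheet edge points
for uv in [(260,495),(440,400),(640,290),(700,320)]: print(at_z("top",np.array(uv)/k,0))
```

```text
plate [0.51791749 0.21134413 0.006     ] [0.39218765 0.12693782 0.006     ] [ 0.5616261  -0.14388779  0.006     ] 0.151434528742231 0.31946189284605114
tread tri [0.44427809 0.12023885 0.09234659] [0.44194251 0.12037647 0.09232833]
tread top [0.44417312 0.11960544 0.101     ]
yaw -1.01173928446086
origin [0.55392437 0.02902585]
rest [0.444 0.12  0.101] [[346. 327.]] [[431. 326.]]
b0 [0.547 0.025 0.129] [[427. 239.]] [[351. 265.]]
b1 [ 0.621 -0.094  0.129] [[529. 178.]] [[306. 225.]]
b2 [ 0.672 -0.062  0.129] [[502. 135.]] [[266. 234.]]
b3 [0.598 0.057 0.129] [[400. 196.]] [[308. 276.]]
t0 [0.488 0.12  0.051] [[349. 293.]] [[394. 359.]]
t1 [0.539 0.152 0.051] [[325. 253.]] [[351. 373.]]
marker0 [0.36488672 0.11689157 0.01      ]
marker1 [ 0.40098657 -0.00947637  0.01      ]
[0.22055896 0.23757629 0.        ]
[ 3.50053773e-01 -3.82496914e-05  0.00000000e+00]
[ 0.50047609 -0.26769404  0.        ]
[ 0.46116523 -0.34835401  0.        ]
```

View pics/topcrop.png

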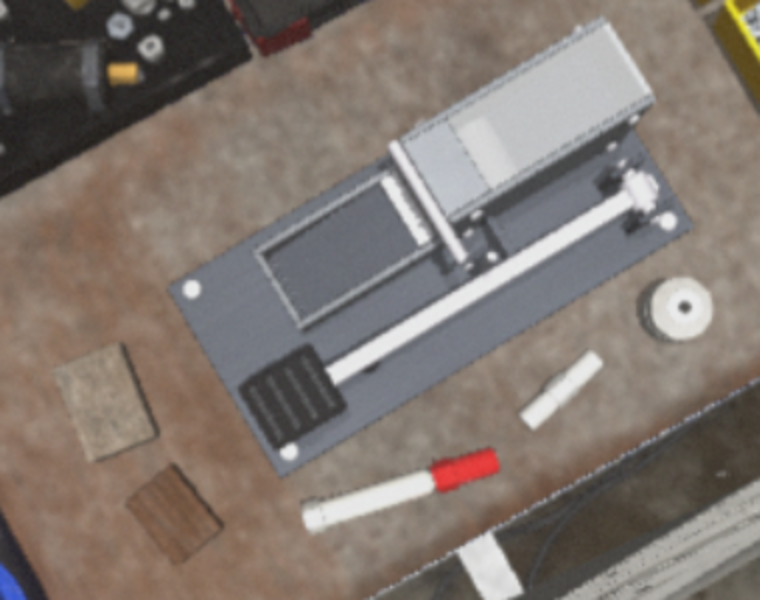

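The crop confirms the tread centre at (293,397), which is full-picture (346.5,328.5). The trough corners match the predicted ones. Next I check the sheet height and plan the transfer.

Run:
```python
from h import *
from scipy.spatial.transform import Rotation as Ro
k=1.4
def tri(a,b):
    o1,d1=ray("top",np.array(a)/k);o2,d2=ray("side",np.array(b)/k)
    s=np.linalg.lstsq(np.c_[d1,-d2],o2-o1,rcond=None)[0];return o1+s[0]*d1,o2+s[1]*d2
print("sheet tip",tri((712,320),(415,231)))
# sheet top edge height where it meets vertical plane x=0.30..0.35 (side rays)
for uv in [(415,231),(560,285),(700,360),(784,430)]:
    o,d=ray("side",np.array(uv)/k)
    n=np.array([.41,.24,0]);n=np.array([np.cos(.53),np.sin(.53),0]);c=n@np.array([.40,-.26,0])
    print(uv,(o+d*(c-n@o)/(n@d)).round(3))
th=-1.012;R=np.array([[np.cos(th),-np.sin(th)],[np.sin(th),np.cos(th)]])
goal=np.array([.444,.1195])+R@[-.004,-.004]
s=observe();q=s["tool_rot"];M=Ro.from_quat(np.r_[q[1:],q[0]]).as_matrix();print(M.round(3))
D=np.r_[goal,.35]-s["position"];print(goal,D, "tool mm",(M.T@D*1000).round(1))
```

```text
sheet tip (array([ 0.46161844, -0.36849494, -0.00852766]), array([ 0.45908964, -0.368396  , -0.00864663]))
(415, 231) [ 0.459 -0.361 -0.005]
(560, 285) [ 0.262 -0.024  0.078]
(700, 360) [0.145 0.176 0.1  ]
(784, 430) [0.089 0.272 0.084]
[[ 0.936  0.352 -0.   ]
 [ 0.352 -0.936  0.002]
 [ 0.    -0.002 -1.   ]]
[0.43848776 0.12077091] [0.21857758 0.70523737 0.11967397] tool mm [ 452.9 -583.3 -118.6]
```

Request:
jog_arm(motion=[[[0, 0, -30], [0, 0, 0]], [[0, 0, -30], [0, 0, 0]], [[0, 0, -30], [0, 0, 0]], [[10, -13, -28], [0, 0, 0]], [[27, -35, 0], [0, 0, 0]], [[27, -35, 0], [0, 0, 0]], [[27, -35, 0], [0, 0, 0]], [[27, -35, 0], [0, 0, 0]], [[27, -35, 0], [0, 0, 0]], [[27, -35, 0], [0, 0, 0]], [[27, -35, 0], [0, 0, 0]], [[27, -35, 0], [0, 0, 0]], [[27, -35, 0], [0, 0, 0]], [[27, -35, 0], [0, 0, 0]], [[27, -35, 0], [0, 0, 0]], [[27, -35, 0], [0, 0, 0]], [[27, -35, 0], [0, 0, 0]], [[27, -35, 0], [0, 0, 0]], [[27, -35, 0], [0, 0, 0]], [[27, -35, 0], [0, 0, 0]]], jaw=-1)

```text
t: 2.1
position: [0.4319, 0.1089, 0.3491]
tool_rot: [0.0, 0.984, 0.179, 0.0]
contact_force: [1.3, -0.4, 0.2]
opening: -0.001
grip_force: 0.0
```

Request:
jog_arm(motion=[[[10, -10, 0], [0, 0, 0]], [[0, 0, 0], [0, 0, -0.1]], [[0, 0, 0], [0, 0, -0.1]], [[0, 0, 0], [0, 0, 0]], [[0, 0, 0], [0, 0, 0]]])

```text
t: 2.6
position: [0.4378, 0.1194, 0.3491]
tool_rot: [0.0, 0.962, 0.275, -0.0]
contact_force: [-0.3, -0.5, -0.4]
opening: 0.0
grip_force: 0.0
```

```bash
cat > g.py <<'E'
from h import *
from scipy.spatial.transform import Rotation as Ro
s=observe();q=s["tool_rot"];M=Ro.from_quat(np.r_[q[1:],q[0]]).as_matrix()
D=np.array([.4385,.1208,.14])-s["position"]
print(s["t"],s["position"].round(4),"tool mm",(M.T@D*1000).round(1),"rotvec tool",Ro.from_matrix(M.T@np.array([[.848,.530,0],[.530,-.848,0],[0,0,-1]])).as_rotvec().round(3),"F",np.round(s["contact_force"],2),"op",s["opening"])
E
python3 g.py
```

```text
2.6 [0.4378 0.1194 0.3491] tool mm [  1.5  -0.8 209.1] rotvec tool [-0.     0.001 -0.002] F [-0.33 -0.46 -0.38] op 0.00047381918688010004
```

Request:
jog_arm(motion=[[[1.5, -0.8, 20], [0, 0, 0]], [[0, 0, 30], [0, 0, 0]], [[0, 0, 30], [0, 0, 0]], [[0, 0, 30], [0, 0, 0]], [[0, 0, 30], [0, 0, 0]], [[0, 0, 30], [0, 0, 0]], [[0, 0, 25], [0, 0, 0]], [[0, 0, 20], [0, 0, 0]], [[0, 0, 10], [0, 0, 0]], [[0, 0, 5], [0, 0, 0]], [[0, 0, 0], [0, 0, 0]], [[0, 0, 0], [0, 0, 0]], [[0, 0, 0], [0, 0, 0]]])

```text
t: 3.9
position: [0.4396, 0.1214, 0.1205]
tool_rot: [0.0, 0.961, 0.276, 0.001]
contact_force: [-0.7, 0.8, 0.2]
opening: 0.001
grip_force: 0.0
```

```bash
python3 g.py
python3 - <<'E'
from h import *
im=snapshot("side");cv2.imwrite("pics/s1.png",cv2.resize(im[110:330,170:420],None,fx=2.5,fy=2.5))
E
```

```text
3.9 [0.4396 0.1214 0.1205] tool mm [ -1.2  -0.1 -19.5] rotvec tool [ 0.001 -0.002  0.001] F [-0.7   0.81  0.24] op 0.001182581547553798
```

View pics/s1.png

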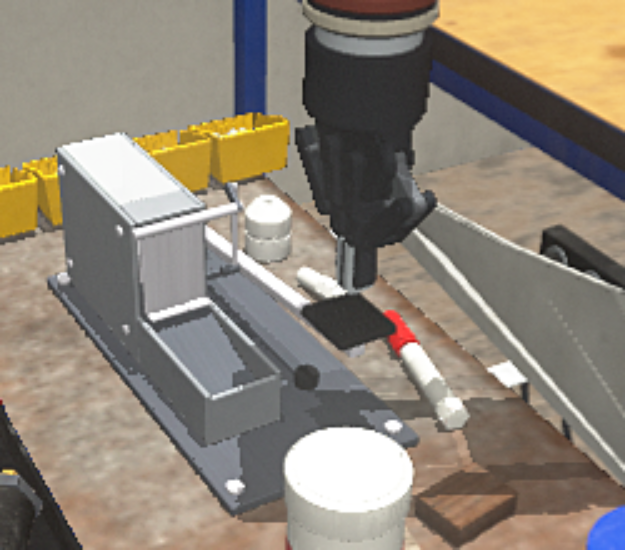

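The fingertips at (360,285) hang about 25 mm above the tread, which is centred at (350,318). I'll feel down for it.

Request:
jog_arm(motion=[[[0, 0, 3], [0, 0, 0]], [[0, 0, 3], [0, 0, 0]], [[0, 0, 3], [0, 0, 0]], [[0, 0, 2], [0, 0, 0]], [[0, 0, 2], [0, 0, 0]], [[0, 0, 2], [0, 0, 0]], [[0, 0, 0], [0, 0, 0]], [[0, 0, 0], [0, 0, 0]]])

```text
t: 4.75
position: [0.4387, 0.1213, 0.1043]
tool_rot: [-0.0, 0.961, 0.276, -0.0]
contact_force: [-0.4, -1.0, 1.1]
opening: 0.002
grip_force: 0.0
```

Request:
jog_arm(motion=[[[0, 0, 2], [0, 0, 0]], [[0, 0, 2], [0, 0, 0]], [[0, 0, 0], [0, 0, 0]], [[0, 0, 0], [0, 0, 0]]])

```text
t: 5.15
position: [0.4386, 0.1213, 0.1002]
tool_rot: [-0.0, 0.961, 0.276, -0.0]
contact_force: [-0.5, -0.3, -0.8]
opening: -0.003
grip_force: 0.0
```

Request:
jog_arm(motion=[[[0, 0, 2], [0, 0, 0]], [[0, 0, 2], [0, 0, 0]], [[0, 0, 0], [0, 0, 0]], [[0, 0, 0], [0, 0, 0]]])

```text
t: 5.55
position: [0.4388, 0.1215, 0.0966]
tool_rot: [-0.0, 0.961, 0.276, 0.0]
contact_force: [-1.6, 0.6, 5.4]
opening: -0.001
grip_force: 2.5
```

Contact lies between z 0.100 and 0.097, so the stop should be at about 0.056 to 0.059.

Request:
jog_arm(motion=[[[0, 0, 3], [0, 0, 0]], [[0, 0, 3], [0, 0, 0]], [[0, 0, 3], [0, 0, 0]], [[0, 0, 3], [0, 0, 0]], [[0, 0, 3], [0, 0, 0]], [[0, 0, 3], [0, 0, 0]], [[0, 0, 3], [0, 0, 0]], [[0, 0, 3], [0, 0, 0]], [[0, 0, 3], [0, 0, 0]], [[0, 0, 3], [0, 0, 0]], [[0, 0, 2], [0, 0, 0]], [[0, 0, 1], [0, 0, 0]], [[0, 0, 0], [0, 0, 0]], [[0, 0, 0], [0, 0, 0]]])

```text
t: 6.95
position: [0.4382, 0.1227, 0.0635]
tool_rot: [-0.001, 0.961, 0.276, -0.0]
contact_force: [-4.6, 6.7, 6.7]
opening: 0.001
grip_force: 4.0
```

Request:
jog_arm(motion=[[[0, 0, 1], [0, 0, 0]], [[0, 0, 1], [0, 0, 0]], [[0, 0, 1], [0, 0, 0]], [[0, 0, 0], [0, 0, 0]], [[0, 0, 0], [0, 0, 0]]])

```text
t: 7.45
position: [0.4381, 0.1228, 0.0605]
tool_rot: [-0.001, 0.961, 0.276, -0.0]
contact_force: [-3.6, 7.6, 7.4]
opening: 0.004
grip_force: 4.1
```

```bash
python3 g.py; python3 g.py
python3 - <<'E'
from h import *
im=snapshot("side");cv2.imwrite("pics/s2.png",cv2.resize(im[110:330,170:420],None,fx=2.5,fy=2.5))
E
```

```text
7.45 [0.4381 0.1228 0.0605] tool mm [ -0.7   1.7 -79.5] rotvec tool [-0.003 -0.     0.001] F [-3.62  7.56  7.43] op 0.003504399286307923
7.45 [0.4381 0.1228 0.0605] tool mm [ -0.7   1.7 -79.5] rotvec tool [-0.003 -0.     0.001] F [-3.62  7.56  7.43] op 0.003504399286307923
```

View pics/s2.png

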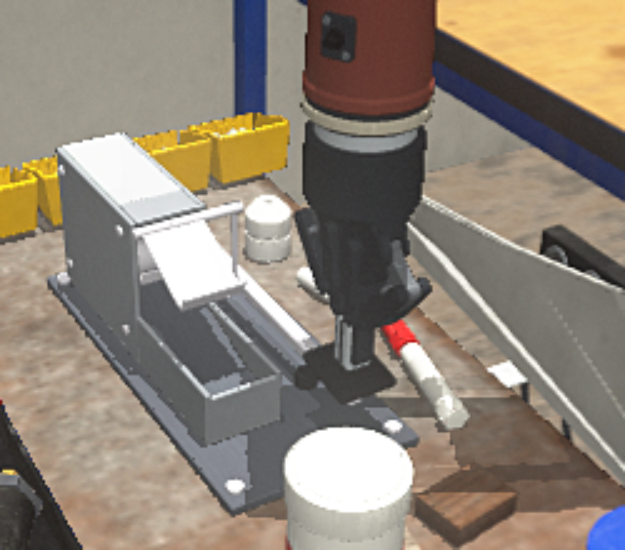

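The lid is nearly raised and the fingers are on the tread. The tread's arc has built up a side force along −tool y, so I relieve it before pressing on.

Request:
jog_arm(motion=[[[0, -1, 0], [0, 0, 0]], [[0, -0.7, 0], [0, 0, 0]], [[0, 0, 1], [0, 0, 0]], [[0, 0, 0], [0, 0, 0]], [[0, 0, 0], [0, 0, 0]]])

```text
t: 8.0
position: [0.4379, 0.1232, 0.0598]
tool_rot: [-0.0, 0.961, 0.276, 0.0]
contact_force: [-2.1, 2.3, 7.0]
opening: 0.002
grip_force: 3.7
```

Request:
jog_arm(motion=[[[0, 0, 1], [0, 0, 0]], [[0, 0, 0], [0, 0, 0]], [[0, 0, 0], [0, 0, 0]]])

```text
t: 8.3
position: [0.4379, 0.1233, 0.0588]
tool_rot: [-0.0, 0.961, 0.276, 0.0]
contact_force: [-2.2, 2.9, 6.8]
opening: 0.002
grip_force: 3.8
```

Request:
jog_arm(motion=[[[0, -0.2, 1], [0, 0, 0]], [[0, 0, 0], [0, 0, 0]], [[0, 0, 0], [0, 0, 0]]])

```text
t: 8.6
position: [0.4379, 0.1233, 0.0578]
tool_rot: [-0.0, 0.961, 0.276, 0.0]
contact_force: [-2.2, 1.8, 8.0]
opening: -0.003
grip_force: 3.8
```

Request:
jog_arm(motion=[[[0, -0.2, 0.7], [0, 0, 0]], [[0, 0, 0], [0, 0, 0]], [[0, 0, 0], [0, 0, 0]]])

```text
t: 8.9
position: [0.4379, 0.1234, 0.0574]
tool_rot: [-0.0, 0.961, 0.276, 0.0]
contact_force: [-3.0, 2.2, 8.7]
opening: 0.002
grip_force: 4.6
```

Request:
jog_arm(motion=[[[0, 0, 0.7], [0, 0, 0]], [[0, 0, 0], [0, 0, 0]], [[0, 0, 0], [0, 0, 0]]])

```text
t: 9.2
position: [0.438, 0.1234, 0.057]
tool_rot: [-0.0, 0.961, 0.276, 0.0]
contact_force: [-3.8, 1.2, 11.2]
opening: 0.001
grip_force: 5.9
```

Request:
jog_arm(motion=[[[0, 0, 0.7], [0, 0, 0]], [[0, 0, 0], [0, 0, 0]], [[0, 0, 0], [0, 0, 0]]])

```text
t: 9.5
position: [0.4381, 0.1233, 0.0563]
tool_rot: [-0.0, 0.961, 0.276, 0.0]
contact_force: [-3.9, -0.4, 11.0]
opening: -0.004
grip_force: 6.2
```

Request:
jog_arm(motion=[[[0, 0, 0.7], [0, 0, 0]], [[0, 0, 0], [0, 0, 0]], [[0, 0, 0], [0, 0, 0]]])

```text
t: 9.8
position: [0.4381, 0.1233, 0.0556]
tool_rot: [0.0, 0.961, 0.276, 0.0]
contact_force: [-4.3, 0.3, 12.7]
opening: 0.0
grip_force: 6.4
```

Request:
jog_arm(motion=[[[0, 0, 0.7], [0, 0, 0]], [[0, 0, 0], [0, 0, 0]], [[0, 0, 0], [0, 0, 0]]])

```text
t: 10.1
position: [0.4382, 0.1232, 0.0549]
tool_rot: [0.0, 0.961, 0.276, 0.0]
contact_force: [-3.9, -0.2, 11.0]
opening: 0.004
grip_force: 6.0
```

Request:
jog_arm(motion=[[[0, 0, 0.6], [0, 0, 0]], [[0, 0, 0], [0, 0, 0]], [[0, 0, 0], [0, 0, 0]]])

```text
t: 10.4
position: [0.4383, 0.1231, 0.0546]
tool_rot: [0.0, 0.961, 0.276, 0.0]
contact_force: [-5.5, -0.3, 14.1]
opening: -0.003
grip_force: 7.6
```

Request:
jog_arm(motion=[[[0, 0, 0.5], [0, 0, 0]], [[0, 0, 0], [0, 0, 0]], [[0, 0, 0], [0, 0, 0]]])

```text
t: 10.7
position: [0.4383, 0.1231, 0.0542]
tool_rot: [0.0, 0.961, 0.276, 0.001]
contact_force: [-4.8, -0.3, 15.0]
opening: -0.004
grip_force: 7.8
```

Run:
```python
from h import *
im=snapshot("side");im2=snapshot("top")
a=cv2.resize(im[150:300,170:340],(500,441));b=cv2.resize(im2[130:270,190:330],(300,300))
b=cv2.copyMakeBorder(b,0,141,0,0,cv2.BORDER_CONSTANT)
cv2.imwrite("pics/s3.png",np.hstack([a,b]))
```

```text
(no output)
```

View pics/s3.png

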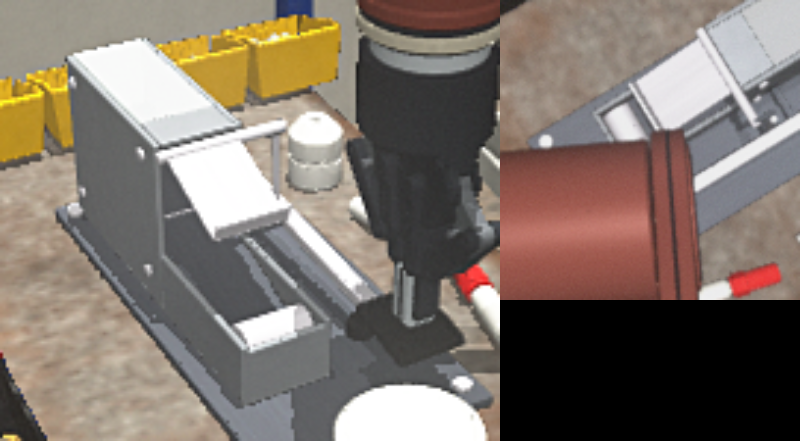

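The roller lies at the trough's end stop (about (270,325) in the left half). I hold briefly, then ease the pedal up at 20 mm/s, following the arc back.

Request:
jog_arm(motion=[[[0, 0, 0], [0, 0, 0]], [[0, 0, 0], [0, 0, 0]], [[0, 0, 0], [0, 0, 0]], [[0, 0, 0], [0, 0, 0]], [[0, 0, 0], [0, 0, 0]], [[0, 0, 0], [0, 0, 0]], [[0, 0, -0.5], [0, 0, 0]], [[0, 0, -1], [0, 0, 0]], [[0, 0, -1], [0, 0, 0]], [[0, 0, -1], [0, 0, 0]], [[0, 0.1, -1.5], [0, 0, 0]], [[0, 0.1, -2], [0, 0, 0]], [[0, 0.1, -2], [0, 0, 0]], [[0, 0.1, -2], [0, 0, 0]], [[0, 0.1, -2], [0, 0, 0]], [[0, 0.1, -2], [0, 0, 0]], [[0, 0.1, -2], [0, 0, 0]], [[0, 0.1, -2], [0, 0, 0]], [[0, 0.1, -2], [0, 0, 0]], [[0, 0.1, -2], [0, 0, 0]]])

```text
t: 12.8
position: [0.4385, 0.1224, 0.0763]
tool_rot: [0.0, 0.961, 0.276, 0.0]
contact_force: [-2.0, 1.0, 5.7]
opening: -0.002
grip_force: 2.9
```

Request:
jog_arm(motion=[[[0, 0.1, -2], [0, 0, 0]], [[0, 0.1, -2], [0, 0, 0]], [[0, 0.1, -2], [0, 0, 0]], [[0, 0.1, -2], [0, 0, 0]], [[0, 0.1, -2], [0, 0, 0]], [[0, 0.1, -2], [0, 0, 0]], [[0, 0.1, -2], [0, 0, 0]], [[0, 0.1, -2], [0, 0, 0]], [[0, 0, -1], [0, 0, 0]], [[0, 0, -1], [0, 0, 0]], [[0, 0, -1], [0, 0, 0]], [[0, 0, -1], [0, 0, 0]], [[0, 0, -1], [0, 0, 0]], [[0, 0, -1], [0, 0, 0]], [[0, 0, -1], [0, 0, 0]], [[0, 0, -1], [0, 0, 0]], [[0, 0, -1], [0, 0, 0]], [[0, 0, -1], [0, 0, 0]]])

```text
t: 14.6
position: [0.4378, 0.1217, 0.1012]
tool_rot: [-0.0, 0.961, 0.276, -0.001]
contact_force: [-0.1, 1.0, -0.1]
opening: 0.001
grip_force: 0.0
```

Request:
jog_arm(motion=[[[0, 0, -2], [0, 0, 0]], [[0, 0, -3], [0, 0, 0]], [[0, 0, -5], [0, 0, 0]], [[0, 0, -10], [0, 0, 0]], [[0, 0, -20], [0, 0, 0]], [[0, 0, -20], [0, 0, 0]], [[0, 0, -20], [0, 0, 0]], [[0, 0, 0], [0, 0, 0]], [[0, 0, 0], [0, 0, 0]], [[0, 0, 0], [0, 0, 0]]])

```text
t: 15.6
position: [0.4379, 0.1215, 0.1808]
tool_rot: [-0.0, 0.961, 0.276, -0.001]
contact_force: [0.1, 0.3, -0.3]
opening: -0.001
grip_force: 0.0
```

Run:
```python
from h import *
im=snapshot("side")
cv2.imwrite("pics/s4.png",cv2.resize(im[110:330,170:420],None,fx=2.5,fy=2.5))
```

```text
(no output)
```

View pics/s4.png

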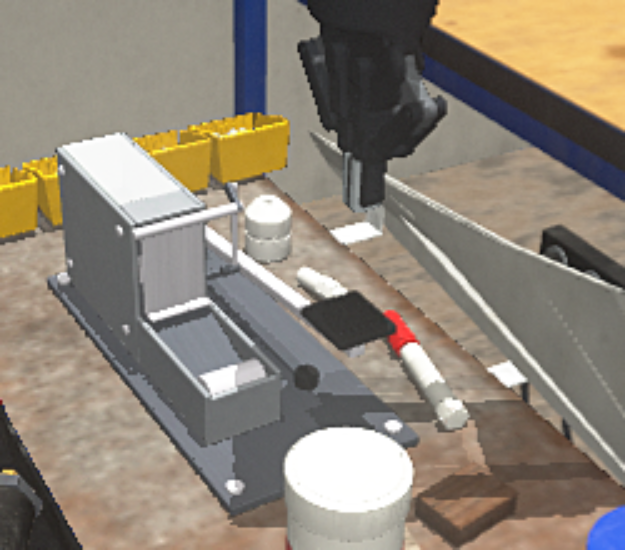

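The lid is shut (170,265), the pedal is up (350,318), the roller lies in the trough (230,378), and the gripper is clear.

```bash
python3 -c "
from station import *
print(hand_in())"
```

```text
the job is handed in; nothing more can be done
None
```

The job is handed in, with no verdict shown: the roller lies in the trough, the lid was eased shut at about 20 mm/s with the pedal back up, force readings peaked at about 16 N, and the gripper is clear.

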